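# Stand the yellow bench chart on its kickstand

### The arm

A 6-joint arm with a two-finger parallel gripper is mounted at the origin on a cart in front of the work surface, level with it; the furniture and walls round the work are solid. World frame = base frame: x ahead of the robot, y to its left, z up, the work surface at z = 0. Lengths are in m, angles in degrees, forces in N, time in s.
With the tool pointing down it reaches from about 0.25 to 0.725 m from the base axis. Payload 9.7 kg.
Tool frame: the origin (TCP) lies at the very end of the fingers, on their centre line; the grasp point (between the pads) lies 19 mm behind it (bot.hold_point_z is the distance from the TCP to the grasp point, in m); z points along the fingers, y is the line along which they close (so a half turn about z gives the same grasp; the last joint's range is limited). The gripper opens to 85 mm and grips with 20 to 120 N. Pads are 22 mm wide; open, the fingers measure 114 mm over their backs; the gripper's body (76 mm by 85 mm) begins 54 mm behind the grasp point. The pads swing forward as they close: fully open they stand 13 mm farther back than shut.
Start: joints at [69.213, 4.979, 10.078, 95.1, 0, 90], TCP at [0.195, 0.514, 0.231] pointing down, gripper open.
Joint ranges: [-179.16, 179.16], [-48.56, 103.87], [-65.8, 70.77], [-126.05, 130.52], [-82.76, 87.17], [-180, 180]. Speed limits (degrees/s): [127.2, 127.2, 147.25, 180, 180, 180].

### API

Orientations are given as [roll, pitch, yaw] about the fixed x, y, z axes, in that order (R = Rz(yaw) Ry(pitch) Rx(roll)).
In Python, from workcell import bot gives the robot as it stands.
- The arm moves only by the tool play_rows, never from a script. Its argument "targets" is a list of rows, each an object with "grip": the closure in counts, from 0 (fully open) to 255 (shut); "linear": the shift along the world's x, y, z in cm, a list of three; "delta_rot": the turn, a rotation vector about the world's x, y, z in rad, a list of three. A call has 1 to 10 rows; each row is the pose to reach, as a shift and turn from the pose commanded when the call began; what a row does not reach only later rows make up. A row lasts 1/10 s, in which the tool goes at most 50 mm and 8.59 degrees, less where a joint would pass 70% of its speed; a pose out of reach is approached as far as the arm can. A call with a gripper value outside its range is refused whole. The fingers move at their own pace and stop on an object; "force" is the grip in N (left out, the last holds). Time passes only in rows, so rows that repeat a pose let the fingers close. It gives the time, the measured TCP pose, the force, the opening and the grip force at its end, in the units of the state.
- bot.get_obs(): the state, without advancing time (a new reading comes with each control period).
- bot.camera(name): name is "scene" or "side" or "wrist"; returns a dict with "color" (400x640x3 uint8, red, green, blue), "range_z" (400x640 float32, m along the optical axis (not along the pixel's ray), 0 where there is no reading), "fov_y" (degrees; the focal length in pixels is half the picture's height over the tangent of half this angle, whatever the lens; pixels are square), "cx", "cy" (the principal point, pixels), "world_to_cam" (4x4, takes a point from world to camera coordinates). Camera axes: x right, y up, looking along -z (the intrinsics and any distortion apply to the point x, -y, -z); pixel columns grow to the right and rows downward; lengths in m; the calibration is good to about 2 mm. A picture is of the moment at which its call begins.
- bot.job_done(): hands the job in; it is judged then, once.
Trained networks look in a picture, given as the dict that the camera call returned (one of the last four; its "shot" number tells which), for a name from the list of things; names that differ only in an ending like _2 or _b are one class to them, and where a whole thing is asked for, a point or a joint stands for the part that bears it (a point fixed in the world has none). Each returns a list of dicts, best first, with "conf" (0 to 1); they miss things now and then, are a little off and sometimes report something else, mostly with a low value. They report only what shows in the picture. A call takes as long as a camera call. They do not tell look-alikes from the thing itself.
- bot.search_frame(picture, target): "box" ([left, top, right, bottom] in pixels, round what is visible of it).
- bot.trace(picture, target): "pixels" (400x640 bool, what is visible of it) and "box" ([left, top, right, bottom] in pixels, round what is visible of it).
- bot.pinpoint(picture, target): "pixel" ([column, row] in pixels: a listed point, or the origin of a listed thing).
The state is a dict: "time": time; "q": joint angles; "qd": joint speeds; "joint_efforts": joint torques, N m; "ee_pos": TCP position; "tcp_rot": TCP orientation; "wrist_force": force on the tool from outside, world axes, zero at the start; "torque": the same for the moment, N m; "opening": finger opening in m; "grasp_force": force on a finger pad.
Only numpy, scipy, OpenCV 4.12 (cv2) and the standard library are available. Lean on these libraries where they do the work, as an engineer would, in place of code of your own. Each camera call takes 0.05 s, during which the arm holds its last target. There are 200 camera calls.

### The job

Two framed reference charts lie face down on the worktop beside the vice with their kickstands folded. Unfold the kickstand of the yellow-framed one all the way to its stop, then lift that chart by its black swivel tab and stand it upright on the worktop, resting on its bottom edge and its opened leg. Leave the green-framed chart where it lies.

Things in the scene. Friction and masses are not known exactly. Their poses are not given: they have to be found in the camera images.
- yellow_chart: Yellow-framed chart, pale back, 100 mm wide, 110 tall, 10 thick, 0.35 kg. Starts face down, top edge towards the vice, on the worktop right of the pump in the vice (the pump is tall: keep arm and hand clear of it). Origin: centre of the front face; x to its top edge (55 mm away), y across, z out of the back. Standing on its open leg it leans back about 14 degrees, x nearly up.
- yellow_chart_leg (a joint): Kickstand angle: 0 folded, grows as it opens, 0.52 rad at its stop; starts at 0 to 0.08. A stiff friction hinge (0.07 N m): the leg stays where it is left; about 1.1 N at the foot bar moves it without lifting the chart.
- yellow_chart_foot (a point): Centre of the kickstand's foot bar: black, round, 8 mm thick, 72 mm long along the chart's y, joining the ends of two 6 mm side rods 72 mm apart. Folded, it lies over the chart's bottom edge, 32 to 40 mm above the worktop (the chart's back is 10 mm above it), free all round in the middle. Pinch it from above across the chart's x; it turns between the fingers as it is led on its arc.
- yellow_chart_leg_pin (a point): Centre of the leg's hinge pin, parallel to the chart's y, on the back, 20 mm from the top edge, 14 mm above the front face. The foot bar swings about it at a radius of 93 mm, up from the back and towards the top edge.
- yellow_chart_grip (a point): Grip point of the black swivel tab at the middle of the top edge: a plate 10 mm thick along the chart's x, 30 wide, 40 long, at first upright, its top 48 mm and this point 34 mm above the worktop. Its hinge (along y) is 28 mm below this point and nearly free: lifted by the upright tab, the chart swings upright by itself. With the chart standing on its open leg and the tab upright: 140 mm up.
- yellow_chart_bottom (a point): Middle of the chart's bottom edge, on the back side; on the worktop when the chart stands.
- green_chart: Green-framed chart of the same make and size, lying face down farther back. Origin and axes as for the yellow one. To be left alone.
There are look-alikes about, which are no part of the job. What is shaped like the yellow_chart but orange is not meant.

How it is judged (in metres and radians):
On the way:
1. the yellow chart's kickstand is unfolded while the chart still lies flat (value of joint yellow_chart_leg above 0.44 rad and height (world z) of yellow_chart below 0.04 m), for 0.2 s.
At the end, for the whole second after the job is handed in: The yellow chart stands still on the worktop, upright within 25 degrees (it leans back about 14), with its kickstand unfolded (over 0.44 of 0.52 rad), its bottom edge and its foot bar both down on the worktop (within about 10 mm) (value of joint yellow_chart_leg above 0.44 rad and angle between yellow_chart's own x axis and vertical below 0.44 rad and height (world z) of yellow_chart_bottom below 0.012 m and height (world z) of yellow_chart_foot below 0.014 m and linear speed of yellow_chart below 0.02 m/s); the robot touches nothing.
It fails at once if the green chart is moved by more than 30 mm (distance of green_chart from where it was at the start of the episode above 0.03 m).
It also fails if it takes over 54 s, if anything falls off the work surface, if the arm or the gripper's body presses on something with over 40 N, if the wrist force passes 120 N, or if a joint passes its speed limit or range.

## Working session

There is one attempt and no reset: what is moved stays moved. The work goes in short steps, Python scripts to look and compute and a tool call to move; the robot and the scene stay as the last step left them, time stands still between calls to the robot, and variables do not carry over. Pictures are saved under pics/ and viewed, at most 12 in all, crops included, and the job is handed in when it is done.

Besides the shell and the picture viewer there is one more tool, called after "Call:" by a JSON object that holds its "method" and its "body", one argument or row to a line. play_rows: Moves the arm, as the interface text tells. Its arguments: {"type":"object","properties":{"targets":{"type":"array","items":{"type":"object","properties":{"grip":{"type":"number"},"linear":{"type":"array","items":{"type":"number"}},"delta_rot":{"type":"array","items":{"type":"number"}}}}},"force":{"type":"number"}},"required":["targets"]}

```bash
mkdir -p pics; cat > h.py <<'E'
import numpy as np, cv2
from workcell import bot
def deproj(p,u,v,z=None):
    f=200/np.tan(np.radians(p["fov_y"])/2)
    M=np.linalg.inv(p["world_to_cam"])
    d=np.array([(u-p["cx"])/f,-(v-p["cy"])/f,-1.])
    o=M[:3,3]; w=M[:3,:3]@d
    if z is None:
        r=p["range_z"][int(round(v)),int(round(u))]; return o+w*r
    return o+w*(z-o[2])/w[2]
def save(p,n): cv2.imwrite(f"pics/{n}.png",p["color"][:,:,::-1])
E
python3 - <<'E'
from h import *
ims=[]
for n in ["scene","side"]:
    p=bot.camera(n); save(p,n+"0")
    print(n,{k:(v if not hasattr(v,'shape') or v.size<20 else v.shape) for k,v in p.items() if k not in("color","range_z")})
    for t in ["yellow_chart_foot","yellow_chart_grip","yellow_chart_bottom","yellow_chart_leg_pin","yellow_chart","green_chart"]:
        for r in bot.pinpoint(p,t)[:4]:
            u,v=r["pixel"]; print(n,t,round(r["conf"],2),np.round([u,v]),np.round(deproj(p,u,v),3))
print(bot.get_obs())
E
```

```text
scene {'fov_y': 42.28167017568429, 'cx': 313.72097962575566, 'cy': 190.089916029391, 'world_to_cam': array([[ 0.91265979, -0.40843472,  0.01527079, -0.67305155],
       [ 0.20193653,  0.48308714,  0.8519674 , -0.01974998],
       [-0.35535019, -0.77447265,  0.5233721 , -1.37726763],
       [ 0.        ,  0.        ,  0.        ,  1.        ]]), 'shot': 1}
scene yellow_chart_foot 0.92 [341. 244.] [ 0.576 -0.51   0.034]
scene yellow_chart_foot 0.77 [270. 202.] [ 0.484 -0.294  0.04 ]
scene yellow_chart_foot 0.58 [334. 171.] [ 0.729 -0.16   0.005]
scene yellow_chart_grip 0.58 [230. 192.] [ 0.405 -0.215  0.043]
scene yellow_chart_grip 0.5 [382. 263.] [ 0.619 -0.618  0.044]
scene yellow_chart_bottom 0.78 [340. 252.] [ 0.582 -0.495 -0.003]
scene yellow_chart_bottom 0.62 [270. 213.] [ 0.485 -0.291  0.003]
scene yellow_chart_leg_pin 0.89 [376. 263.] [ 0.631 -0.575  0.01 ]
scene yellow_chart_leg_pin 0.77 [236. 202.] [ 0.418 -0.218  0.01 ]
scene yellow_chart 0.88 [360. 263.] [ 0.601 -0.559  0.008]
scene yellow_chart 0.65 [251. 212.] [ 0.432 -0.298  0.025]
scene green_chart 0.76 [333. 168.] [ 0.
[... 1031 characters left out ...]
50. 244.] [ 0.44  -0.256  0.008]
{'time': 0.7, 'q': array([ 6.92140037e+01,  4.97888306e+00,  1.00792055e+01,  9.50980381e+01,
       -1.77154376e-03,  8.99985434e+01]), 'qd': array([-0.08081033,  0.01773549, -0.03474686,  0.01952618, -0.02469326,
       -0.01740333]), 'joint_efforts': array([-1.34577393e-03, -5.19968319e+01,  4.64784300e+01,  1.27556959e-03,
        9.58811961e-05, -1.86214385e-05]), 'ee_pos': array([0.19519621, 0.51421139, 0.23129319]), 'tcp_rot': array([1.79997716e+02, 1.77160183e-03, 1.59215460e+02]), 'wrist_force': array([-0.6025072 , -0.33265101, -0.40437525]), 'torque': array([-0.02556887, -0.04146841,  0.00194109]), 'grasp_force': 0.0, 'opening': 0.08535196297261777}
```

View pics/scene0.png

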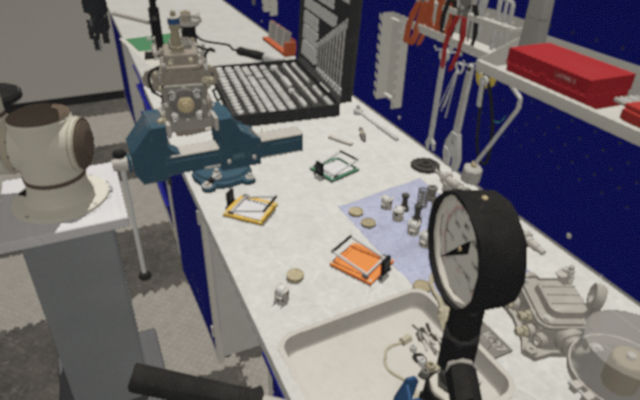

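View pics/side0.png

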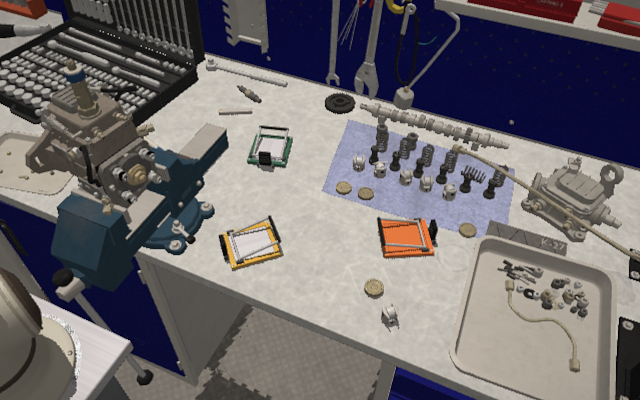

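The yellow chart is at scene (250,208) and side (252,245), with its tab at the upper left near the vice. The green chart is at side (270,147). The orange look-alike is at side (405,238), and the pump in the vice is at side (85,140). Next I'll get the chart's axis and the obstacle map.

```bash
cat >> h.py <<'E'
def cloud(p):
    f=200/np.tan(np.radians(p["fov_y"])/2)
    v,u=np.mgrid[0:400,0:640]; r=p["range_z"]
    c=np.stack([(u-p["cx"])/f*r,-(v-p["cy"])/f*r,-r,np.ones_like(r)],-1)
    return (c@np.linalg.inv(p["world_to_cam"]).T)[...,:3]
E
python3 - <<'E'
from h import *
H={}
for n in ["side","scene"]:
    p=bot.camera(n); P=cloud(p); ok=p["range_z"]>0
    hsv=cv2.cvtColor(p["color"],cv2.COLOR_RGB2HSV)
    y=ok&(hsv[...,0]>18)&(hsv[...,0]<32)&(hsv[...,1]>140)&(hsv[...,2]>100)
    q=P[y]; m=(np.abs(q[:,0]-.44)<.12)&(np.abs(q[:,1]+.26)<.12)&(q[:,2]<.03)&(q[:,2]>.002); q=q[m]
    rect=cv2.minAreaRect(q[:,:2].astype(np.float32)); print(n,len(q),rect,np.median(q[:,2]))
    for t in bot.trace(p,"yellow_chart_grip")[:3]:
        print(t["conf"],t["box"])
    bl=ok&(p["color"].max(2)<60); q=P[bl]
    m=(np.abs(q[:,0]-.40)<.06)&(np.abs(q[:,1]+.21)<.06)&(q[:,2]>.025)&(q[:,2]<.06); 
    if m.any(): print("tab",m.sum(),np.median(q[m],0),q[m].min(0),q[m].max(0))
    bw=P[ok]; bw=bw[(bw[:,2]>.04)]
    for a in bw:
        if -.1<a[0]<.9 and -.5<a[1]<.7:
            k=(int(a[0]//.1),int(a[1]//.1)); H[k]=max(H.get(k,0),a[2])
print("rows x .0...8, cols y -.5...6")
for i in range(0,9): print(i,[round(float(H.get((i,j),0)),2) for j in range(-5,7)])
E
```

```text
side 479 ((0.44177380204200745, -0.25646382570266724), (0.10017772018909454, 0.10855859518051147), 44.75767135620117) 0.009021732170998553
0.57 [425.6, 222.5, 438.9, 238.2]
tab 79 [ 0.39294964 -0.21778009  0.0468025 ] [ 0.36006667 -0.22742396  0.02554973] [ 0.40968718 -0.15492127  0.05973774]
scene 170 ((0.4395832419395447, -0.26018020510673523), (0.09479857981204987, 0.11260989308357239), 46.846336364746094) 0.008745717989791624
0.56 [376.4, 255.5, 391.7, 275.6]
0.49 [226.9, 191.3, 232.4, 201.7]
tab 48 [ 0.39882751 -0.22053127  0.04008416] [ 0.36547286 -0.23021836  0.02650676] [ 0.40856471 -0.16572691  0.05999091]
rows x .0...8, cols y -.5...6
0 [0.0, 0.0, 0.0, 0.0, 0.26, 0.25, 0.0, 0.0, 0.0, 0.0, 0.0, 0.0]
1 [0.0, 0.0, 0.0, 0.12, 0.21, 0.21, 0.0, 0.0, 0.0, 0.4, 0.4, 0.0]
2 [0.0, 0.0, 0.0, 0.34, 0.4, 0.4, 0.0, 0.0, 0.0, 0.4, 0.39, 0.0]
3 [0.0, 0.0, 0.05, 0.3, 0.46, 0.4, 0.0, 0.0, 0.0, 0.0, 0.0, 0.0]
4 [0.0, 0.04, 0.05, 0.31, 0.37, 0.38, 0.0, 0.0, 0.0, 0.0, 0.0, 0.0]
5 [0.0, 0.0, 0.04, 0.0, 0.13, 0.13, 0.0, 0.05, 0.05, 0.06, 0.05, 0.05]
6 [0.0, 0.0, 0.0, 0.05, 0.1, 0.0, 0.0, 0.05, 0.05, 0.05, 0.05, 0.05]
7 [0.05, 0.0, 0.0, 0.0, 0.0, 0.0, 0.0, 0.06, 0.05, 0.05, 0.05, 0.05]
8 [0.06, 0.05, 0.0, 0.0, 0.0, 0.0, 0.05, 0.05, 0.05, 0.05, 0.05, 0.05]
```

```bash
python3 - <<'E'
from h import *
from collections import Counter
C={}
for n in ["side","scene"]:
    p=bot.camera(n); P=cloud(p); ok=p["range_z"]>0
    # drop flying pixels at depth edges
    r=p["range_z"]; k=np.ones((3,3)); ok&=(cv2.dilate(r,k)-cv2.erode(r,k))<.03
    for a in P[ok]:
        if .05<a[0]<.65 and -.4<a[1]<.25 and a[2]>.06: C.setdefault((int(a[0]//.05),int(a[1]//.05)),[]).append(a[2])
print("cols y from -.40 step .05")
for i in range(1,13): print(round(i*.05,2),[round(float(np.max(C[(i,j)])),2) if len(C.get((i,j),[]))>2 else 0 for j in range(-8,5)])
E
```

```text
cols y from -.40 step .05
0.05 [0, 0, 0, 0, 0, 0, 0.24, 0.25, 0.25, 0, 0, 0, 0]
0.1 [0, 0, 0, 0, 0, 0, 0.1, 0.2, 0, 0, 0, 0, 0]
0.15 [0, 0, 0, 0, 0, 0, 0.15, 0.15, 0.15, 0, 0, 0, 0]
0.2 [0, 0, 0, 0, 0, 0.2, 0.2, 0.21, 0.21, 0, 0, 0, 0]
0.25 [0, 0, 0, 0, 0, 0.34, 0.36, 0.4, 0.4, 0.3, 0, 0, 0]
0.3 [0, 0, 0, 0, 0, 0.3, 0.45, 0.46, 0.38, 0.31, 0, 0, 0]
0.35 [0, 0, 0, 0, 0.07, 0.29, 0.44, 0.45, 0.38, 0, 0, 0, 0]
0.4 [0, 0, 0, 0, 0, 0.31, 0.37, 0.37, 0.29, 0, 0, 0, 0]
0.45 [0, 0, 0, 0, 0, 0.19, 0.2, 0.2, 0.28, 0, 0, 0, 0]
0.5 [0, 0, 0, 0, 0, 0, 0.13, 0.13, 0, 0, 0, 0, 0]
0.55 [0, 0, 0, 0, 0, 0, 0.1, 0.1, 0, 0, 0, 0, 0]
0.6 [0, 0, 0, 0, 0, 0, 0.1, 0.1, 0, 0, 0, 0, 0]
```

Call:
{"method": "play_rows", "body": {
  "targets": [
    {"grip":0,"linear":[0,0,5],"delta_rot":[0,0,0]},
    {"grip":0,"linear":[0,0,10],"delta_rot":[0,0,0]},
    {"grip":0,"linear":[0,0,15],"delta_rot":[0,0,0]},
    {"grip":0,"linear":[0,0,20],"delta_rot":[0,0,0]},
    {"grip":0,"linear":[0,0,25],"delta_rot":[0,0,0]},
    {"grip":0,"linear":[0,0,30],"delta_rot":[0,0,0]},
    {"grip":0,"linear":[0,0,34],"delta_rot":[0,0,0]},
    {"grip":0,"linear":[0,0,34],"delta_rot":[0,0,0]}
  ]
}}

```text
time: 1.8
ee_pos: [0.1995, 0.5255, 0.4949]
tcp_rot: [176.3, -0.0, 159.2]
wrist_force: [0.9, -0.1, 0.2]
opening: 0.0853
grasp_force: 0.0
```

Call:
{"method": "play_rows", "body": {
  "targets": [
    {"grip":0,"linear":[-1.5,-4,0],"delta_rot":[0,0,0]},
    {"grip":0,"linear":[-3,-8,0],"delta_rot":[0,0,0]},
    {"grip":0,"linear":[-3,-8,0],"delta_rot":[0,0,0]}
  ]
}}

```text
time: 2.1
ee_pos: [0.1675, 0.4404, 0.4997]
tcp_rot: [175.8, 0.0, 159.2]
wrist_force: [-0.0, 0.8, 0.8]
opening: 0.0854
grasp_force: 0.0
```

```bash
python3 - <<'E'
from h import *
o=bot.get_obs(); print(o["q"],o["ee_pos"],o["tcp_rot"])
p=bot.camera("scene"); save(p,"scene1")
E
```

```text
[6.91687817e+01 7.75544147e+00 4.63149142e+01 1.24377113e+02
 3.10526043e-03 8.99569835e+01] [0.16754459 0.44038478 0.49971129] [1.75817639e+02 4.02524157e-05 1.59211910e+02]
```

View pics/scene1.png

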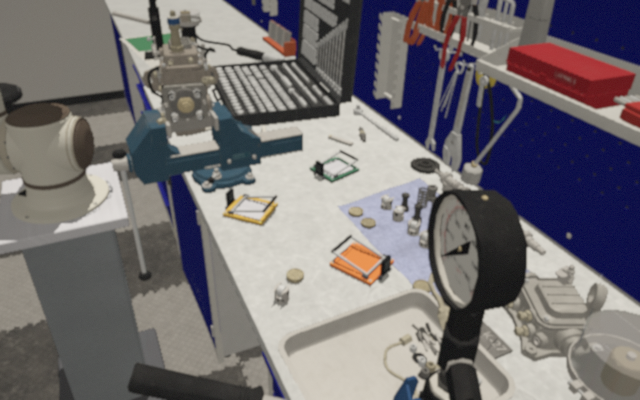

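Call:
{"method": "play_rows", "body": {
  "targets": [
    {"grip":0,"linear":[4.5,-2.0,0],"delta_rot":[0,0,-0.105]},
    {"grip":0,"linear":[8.8,-4.4,0],"delta_rot":[0,0,-0.21]},
    {"grip":0,"linear":[12.8,-7.3,0],"delta_rot":[0,0,-0.315]},
    {"grip":0,"linear":[16.4,-10.6,0],"delta_rot":[0,0,-0.42]},
    {"grip":0,"linear":[19.8,-14.3,0],"delta_rot":[0,0,-0.525]},
    {"grip":0,"linear":[22.7,-18.2,0],"delta_rot":[0,0,-0.63]},
    {"grip":0,"linear":[25.1,-22.5,0],"delta_rot":[0,0,-0.735]},
    {"grip":0,"linear":[27.2,-27.0,0],"delta_rot":[0,0,-0.84]},
    {"grip":0,"linear":[28.7,-31.7,0],"delta_rot":[0,0,-0.945]},
    {"grip":0,"linear":[28.7,-31.7,0],"delta_rot":[0,0,-0.945]}
  ]
}}

```text
time: 3.15
ee_pos: [0.4571, 0.1224, 0.4988]
tcp_rot: [175.9, 0.1, 104.5]
wrist_force: [-0.0, 0.5, -0.1]
opening: 0.0856
grasp_force: 0.0
```

Call:
{"method": "play_rows", "body": {
  "targets": [
    {"grip":0,"linear":[0.9,-4.7,0],"delta_rot":[0,0,-0.13]},
    {"grip":0,"linear":[1.5,-9.8,0],"delta_rot":[0,0,-0.26]},
    {"grip":0,"linear":[1.5,-14.7,0],"delta_rot":[0,0,-0.39]},
    {"grip":0,"linear":[1.0,-19.6,0],"delta_rot":[0,0,-0.52]},
    {"grip":0,"linear":[0,-24.5,0],"delta_rot":[0,0,-0.65]},
    {"grip":0,"linear":[-1.6,-29.2,0],"delta_rot":[0,0,-0.78]},
    {"grip":0,"linear":[-3.6,-33.7,0],"delta_rot":[0,0,-0.91]},
    {"grip":0,"linear":[-3.6,-38.0,0],"delta_rot":[0,0,-1.04]},
    {"grip":0,"linear":[-1.5,-40,-5],"delta_rot":[0,0,-1.04]},
    {"grip":0,"linear":[-1.5,-40,-10],"delta_rot":[0,0,-1.04]}
  ]
}}

```text
time: 4.15
ee_pos: [0.4427, -0.2751, 0.4094]
tcp_rot: [175.7, -0.1, 45.4]
wrist_force: [1.6, -0.1, 0.3]
opening: 0.0855
grasp_force: 0.0
```

```bash
cat > loc.py <<'E'
from h import *
import sys
o=bot.get_obs(); print(o["time"],np.round(o["q"],1),np.round(o["ee_pos"],4),np.round(o["tcp_rot"],1))
for n in ["wrist","side"]:
    p=bot.camera(n); save(p,n+sys.argv[1])
    for t,z in [("yellow_chart_foot",.036),("yellow_chart_grip",.034),("yellow_chart_bottom",.010),("yellow_chart_leg_pin",.014),("yellow_chart",.010)]:
        for r in bot.pinpoint(p,t)[:2]:
            u,v=r["pixel"]; print(n,t,round(r["conf"],2),np.round([u,v]),np.round(deproj(p,u,v),3),np.round(deproj(p,u,v,z),4))
    P=cloud(p); ok=p["range_z"]>0
    hsv=cv2.cvtColor(p["color"],cv2.COLOR_RGB2HSV)
    y=ok&(hsv[...,0]>18)&(hsv[...,0]<32)&(hsv[...,1]>140)&(hsv[...,2]>100)
    q=P[y]; m=(np.abs(q[:,0]-.44)<.12)&(np.abs(q[:,1]+.26)<.12)&(q[:,2]<.03)&(q[:,2]>.002); q=q[m]
    if len(q)>20: print(n,len(q),cv2.minAreaRect(q[:,:2].astype(np.float32)))
    bl=ok&(p["color"].max(2)<60); q=P[bl]
    m=(np.abs(q[:,0]-.40)<.03)&(np.abs(q[:,1]+.215)<.03)&(q[:,2]>.044)&(q[:,2]<.056)
    if m.sum()>5: print("tabtop",m.sum(),q[m].mean(0),cv2.minAreaRect(q[m][:,:2].astype(np.float32)))
    m=(np.abs(q[:,0]-.48)<.05)&(np.abs(q[:,1]+.295)<.05)&(q[:,2]>.028)&(q[:,2]<.046)
    if m.sum()>5: print("bar",m.sum(),q[m].mean(0),cv2.minAreaRect(q[m][:,:2].astype(np.float32)))
E
python3 loc.py 2
```

```text
4.15 [-31.4   5.3  31.2 111.7  -0.9 103.2] [ 0.4427 -0.2751  0.4094] [ 1.757e+02 -1.000e-01  4.540e+01]
wrist yellow_chart_foot 0.73 [330. 142.] [ 0.484 -0.299  0.039] [ 0.4836 -0.2993  0.036 ]
wrist yellow_chart_foot 0.67 [453. 189.] [ 0.579 -0.507  0.035] [ 0.5786 -0.5061  0.036 ]
wrist yellow_chart_grip 0.65 [510. 208.] [ 0.63  -0.606  0.041] [ 0.6322 -0.6114  0.034 ]
wrist yellow_chart_grip 0.49 [253. 144.] [ 0.398 -0.215  0.049] [ 0.3957 -0.2144  0.034 ]
wrist yellow_chart_bottom 0.77 [326. 140.] [ 0.481 -0.291  0.039] [ 0.4811 -0.2955  0.01  ]
wrist yellow_chart_bottom 0.72 [444. 186.] [ 0.576 -0.511  0.001] [ 0.5747 -0.5057  0.01  ]
wrist yellow_chart_leg_pin 0.77 [273. 140.] [ 0.42  -0.234  0.017] [ 0.4193 -0.2338  0.014 ]
wrist yellow_chart_leg_pin 0.77 [492. 200.] [ 0.621 -0.586  0.016] [ 0.6216 -0.5876  0.014 ]
wrist yellow_chart 0.8 [474. 194.] [ 0.605 -0.559  0.008] [ 0.6048 -0.5578  0.01  ]
wrist yellow_chart 0.71 [294. 140.] [ 0.444 -0.258  0.009] [ 0.4444 -0.2576  0.01  ]
wrist 1023 ((0.4437410831451416, -0.25601738691329956), (0.09775290638208389, 0.1081450954079628)
[... 953 characters left out ...]
52  0.014 ]
side yellow_chart_leg_pin 0.56 [423. 235.] [ 0.624 -0.593  0.007] [ 0.6184 -0.5932  0.014 ]
side yellow_chart 0.89 [251. 245.] [ 0.441 -0.258  0.006] [ 0.438  -0.2597  0.01  ]
side yellow_chart 0.65 [403. 237.] [ 0.599 -0.555  0.007] [ 0.597  -0.5553  0.01  ]
side 483 ((0.44155457615852356, -0.25646594166755676), (0.10111860930919647, 0.1086421012878418), 45.06681442260742)
tabtop 39 [ 0.39982785 -0.21506692  0.04693008] ((0.39966878294944763, -0.21497438848018646), (0.026138070970773697, 0.007406904827803373), 43.94377517700195)
bar 67 [ 0.4775104  -0.29842235  0.03900859] ((0.4798566997051239, -0.2960553765296936), (0.07419374585151672, 0.005339706316590309), 45.82660675048828)
```

View pics/wrist2.png

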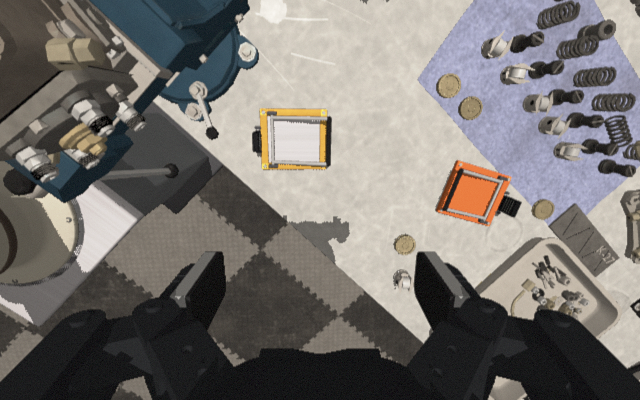

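The wrist view shows the chart square to the picture. The bar is at pixel (328,140), the tab at (256,140) and the chart centre at (294,140). All points agree with the stated sizes, so I'm descending above the bar.

Call:
{"method": "play_rows", "body": {
  "force": 25,
  "targets": [
    {"grip":135,"linear":[0.5,-0.3,-4.5],"delta_rot":[0.053,0.053,0]},
    {"grip":135,"linear":[1.0,-0.6,-9],"delta_rot":[0.053,0.053,0]},
    {"grip":135,"linear":[1.8,-1.0,-13.5],"delta_rot":[0.053,0.053,0]},
    {"grip":135,"linear":[2.6,-1.4,-18],"delta_rot":[0.053,0.053,0]},
    {"grip":135,"linear":[3.4,-1.8,-22.5],"delta_rot":[0.053,0.053,0]},
    {"grip":135,"linear":[3.9,-2.0,-27],"delta_rot":[0.053,0.053,0]},
    {"grip":135,"linear":[3.9,-2.0,-29],"delta_rot":[0.053,0.053,0]},
    {"grip":135,"linear":[3.9,-2.0,-29],"delta_rot":[0.053,0.053,0]}
  ]
}}

```text
time: 5.55
ee_pos: [0.4785, -0.2918, 0.1166]
tcp_rot: [-179.4, 0.0, 45.5]
wrist_force: [-0.5, 0.6, 0.4]
opening: 0.0402
grasp_force: 0.0
```

```bash
python3 loc.py 3|grep -v side; python3 -c "
from h import *
print(bot.get_obs()['opening'])"
```

```text
5.55 [-3.140e+01  6.200e+00 -1.300e+00  8.310e+01  1.000e-01  1.031e+02] [ 0.4785 -0.2918  0.1166] [-179.4    0.    45.5]
wrist yellow_chart_foot 0.94 [595. 305.] [ 0.577 -0.507  0.035] [ 0.5769 -0.5057  0.036 ]
wrist yellow_chart_foot 0.78 [327. 204.] [ 0.484 -0.295  0.041] [ 0.4827 -0.2961  0.036 ]
wrist yellow_chart_grip 0.71 [172. 203.] [ 0.407 -0.217  0.044] [ 0.4011 -0.2155  0.034 ]
wrist yellow_chart_bottom 0.92 [575. 292.] [ 0.577 -0.512  0.01 ] [ 0.5774 -0.512   0.01  ]
wrist yellow_chart_bottom 0.69 [325. 194.] [ 0.488 -0.288  0.042] [ 0.4821 -0.2949  0.01  ]
wrist yellow_chart_leg_pin 0.75 [214. 196.] [ 0.419 -0.233  0.016] [ 0.4179 -0.2331  0.014 ]
wrist yellow_chart 0.87 [623. 301.] [ 0.603 -0.551  0.008] [ 0.6024 -0.5495  0.01  ]
wrist yellow_chart 0.73 [261. 191.] [ 0.446 -0.257  0.008] [ 0.4471 -0.2567  0.01  ]
wrist 3983 ((0.44360479712486267, -0.2569383382797241), (0.10044233500957489, 0.10878732055425644), 44.54349136352539)
tabtop 617 [ 0.40399316 -0.21500748  0.0477456 ] ((0.40328001976013184, -0.21487002074718475), (0.02927779220044613, 0.010265498422086239), 44.20819091796875)
bar 1038 [ 0.48391863 -0.29462688  0.03989804] ((0.4825272560119629, -0.29593005776405334), (0.07886531949043274, 0.007669871672987938), 44.50887680053711)
tabtop 40 [ 0.39929967 -0.21547396  0.047338  ] ((0.3994618356227875, -0.21525122225284576), (0.029170820489525795, 0.00729956291615963), 43.50019454956055)
bar 66 [ 0.47785678 -0.29811296  0.03866358] ((0.4799410104751587, -0.2963208258152008), (0.07375115156173706, 0.005089181009680033), 44.31413650512695)
0.04025826996229497
```

View pics/wrist3.png

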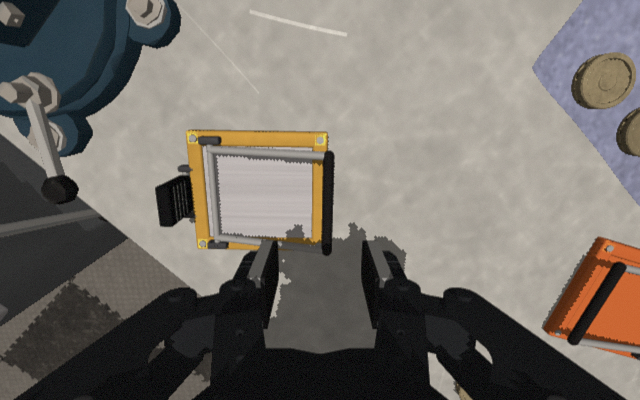

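The bar runs from (328,155) to (326,250) in the wrist picture, between the fingers' columns. The chart position is unchanged.

Call:
{"method": "play_rows", "body": {
  "targets": [
    {"grip":135,"linear":[0.3,-0.3,-3],"delta_rot":[-0.007,-0.007,0]},
    {"grip":135,"linear":[0.3,-0.3,-5.5],"delta_rot":[-0.007,-0.007,0]},
    {"grip":135,"linear":[0.3,-0.3,-7.5],"delta_rot":[-0.007,-0.007,0]},
    {"grip":135,"linear":[0.3,-0.3,-9],"delta_rot":[-0.007,-0.007,0]},
    {"grip":135,"linear":[0.3,-0.3,-9.7],"delta_rot":[-0.007,-0.007,0]},
    {"grip":135,"linear":[0.3,-0.3,-9.7],"delta_rot":[-0.007,-0.007,0]},
    {"grip":135,"linear":[0.3,-0.3,-9.7],"delta_rot":[-0.007,-0.007,0]}
  ]
}}

```text
time: 6.85
ee_pos: [0.483, -0.2958, 0.0236]
tcp_rot: [179.6, -0.0, 45.5]
wrist_force: [0.3, -0.3, 0.6]
opening: 0.0402
grasp_force: 0.0
```

Call:
{"method": "play_rows", "body": {
  "force": 25,
  "targets": [
    {"grip":135,"linear":[0,0,-0.4],"delta_rot":[0,0,0]},
    {"grip":170,"linear":[0,0,-0.4],"delta_rot":[0,0,0]},
    {"grip":200,"linear":[0,0,-0.4],"delta_rot":[0,0,0]},
    {"grip":255,"linear":[0,0,-0.4],"delta_rot":[0,0,0]},
    {"grip":255,"linear":[0,0,-0.4],"delta_rot":[0,0,0]},
    {"grip":255,"linear":[0,0,-0.4],"delta_rot":[0,0,0]}
  ]
}}

```text
time: 7.45
ee_pos: [0.4827, -0.2956, 0.0188]
tcp_rot: [179.7, -0.0, 45.5]
wrist_force: [0.3, -0.8, 0.3]
opening: 0.007
grasp_force: 24.3
```

Call:
{"method": "play_rows", "body": {
  "targets": [
    {"grip":255,"linear":[-0.08,0.08,0.38],"delta_rot":[0,0,0]},
    {"grip":255,"linear":[-0.16,0.16,0.78],"delta_rot":[0,0,0]},
    {"grip":255,"linear":[-0.37,0.37,1.54],"delta_rot":[0,0,0]},
    {"grip":255,"linear":[-0.62,0.62,2.27],"delta_rot":[0,0,0]},
    {"grip":255,"linear":[-0.92,0.92,2.96],"delta_rot":[0,0,0]},
    {"grip":255,"linear":[-1.26,1.26,3.61],"delta_rot":[0,0,0]},
    {"grip":255,"linear":[-1.54,1.54,4.08],"delta_rot":[0,0,0]},
    {"grip":255,"linear":[-1.62,1.62,4.2],"delta_rot":[0,0,0]},
    {"grip":255,"linear":[-1.62,1.62,4.2],"delta_rot":[0,0,0]},
    {"grip":255,"linear":[-1.62,1.62,4.2],"delta_rot":[0,0,0]}
  ]
}}

```text
time: 8.45
ee_pos: [0.4665, -0.2794, 0.0606]
tcp_rot: [179.7, -0.0, 45.5]
wrist_force: [-0.2, -0.1, -1.7]
opening: 0.0068
grasp_force: 24.4
```

```bash
python3 loc.py 4|grep -v wrist; python3 -c "
from h import *
a=cv2.imread('pics/side4.png')[140:320,120:400]; cv2.imwrite('pics/c4.png',cv2.resize(a,None,fx=2.5,fy=2.5))"
```

```text
8.45 [-30.9   4.   -9.9  75.8  -0.  103.6] [ 0.4665 -0.2794  0.0606] [179.7  -0.   45.5]
tabtop 1104 [ 0.40189127 -0.21484224  0.04765838] ((0.40085968375205994, -0.21494510769844055), (0.029885761439800262, 0.010318046435713768), 45.829261779785156)
side yellow_chart_foot 0.7 [264. 220.] [ 0.464 -0.284  0.079] [ 0.4952 -0.2638  0.036 ]
side yellow_chart_foot 0.57 [381. 235.] [ 0.564 -0.513  0.034] [ 0.5629 -0.5137  0.036 ]
side yellow_chart_grip 0.68 [432. 230.] [ 0.623 -0.609  0.034] [ 0.6229 -0.6087  0.034 ]
side yellow_chart_grip 0.5 [225. 246.] [ 0.395 -0.226  0.039] [ 0.3978 -0.2233  0.034 ]
side yellow_chart_bottom 0.8 [273. 238.] [ 0.473 -0.297  0.013] [ 0.4749 -0.2961  0.01  ]
side yellow_chart_bottom 0.77 [381. 233.] [ 0.57  -0.511  0.034] [ 0.5894 -0.507   0.01  ]
side yellow_chart_leg_pin 0.97 [423. 232.] [ 0.634 -0.591  0.005] [ 0.6263 -0.5921  0.014 ]
side yellow_chart_leg_pin 0.65 [235. 244.] [ 0.426 -0.226  0.008] [ 0.4221 -0.2294  0.014 ]
side yellow_chart 0.89 [407. 236.] [ 0.607 -0.562  0.006] [ 0.6032 -0.5627  0.01  ]
side yellow_chart 0.62 [250. 244.] [ 0.44  -0.258  0.009] [ 0.439  -0.2586  0.01  ]
side 533 ((0.43974554538726807, -0.25607889890670776), (0.10112103074789047, 0.10842274874448776), 45.7850456237793)
tabtop 36 [ 0.39696086 -0.21524242  0.04721067] ((0.3970201015472412, -0.21519531309604645), (0.027896728366613388, 0.006593233905732632), 45.5811882019043)
```

View pics/c4.png

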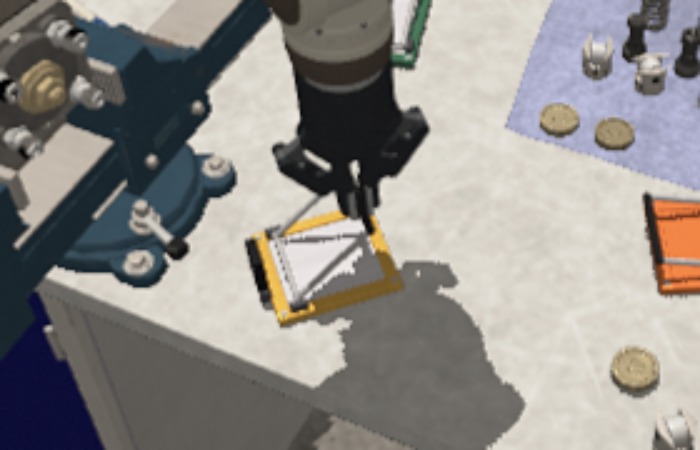

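The picture shows the leg standing up off the chart, bar still in the fingers at crop (368,225), with the chart flat. I'll nudge it onto the stop, release, rise and go over the tab.

Call:
{"method": "play_rows", "body": {
  "targets": [
    {"grip":255,"linear":[-0.08,0.08,0.11],"delta_rot":[0,0,0]},
    {"grip":255,"linear":[-0.08,0.08,0.11],"delta_rot":[0,0,0]},
    {"grip":200,"linear":[-0.05,0.05,0.06],"delta_rot":[0,0,0]},
    {"grip":135,"linear":[-0.05,0.05,0.06],"delta_rot":[0,0,0]},
    {"grip":135,"linear":[-0.05,0.05,0.06],"delta_rot":[0,0,0]},
    {"grip":135,"linear":[0,0,2],"delta_rot":[0,0,0]},
    {"grip":135,"linear":[0,0,5],"delta_rot":[0,0,0]},
    {"grip":165,"linear":[0,0,9],"delta_rot":[0,0,0]},
    {"grip":165,"linear":[0,0,9],"delta_rot":[0,0,0]}
  ]
}}

```text
time: 9.95
ee_pos: [0.4682, -0.2804, 0.1564]
tcp_rot: [179.3, -0.1, 45.5]
wrist_force: [0.5, 0.6, -0.3]
opening: 0.0301
grasp_force: 0.0
```

Call:
{"method": "play_rows", "body": {
  "targets": [
    {"grip":165,"linear":[-3.3,3.2,0],"delta_rot":[0,0,0]},
    {"grip":165,"linear":[-6.6,6.4,0],"delta_rot":[0,0,0]},
    {"grip":165,"linear":[-6.6,6.4,-3],"delta_rot":[0,0,0]},
    {"grip":165,"linear":[-6.6,6.4,-3],"delta_rot":[0,0,0]}
  ]
}}

```text
time: 10.35
ee_pos: [0.3989, -0.2143, 0.1183]
tcp_rot: [179.8, 0.0, 45.5]
wrist_force: [-0.3, -0.6, -0.4]
opening: 0.0304
grasp_force: 0.0
```

```bash
python3 loc.py 5 | egrep -v "chart |bottom"; python3 - <<'E'
from h import *
print(bot.get_obs()['opening'])
a=cv2.imread('pics/side5.png')[140:320,120:400]; cv2.imwrite('pics/c5.png',np.hstack([cv2.resize(a,(466,300)),cv2.imread('pics/wrist5.png')[60:360,150:470]]))
p=bot.camera("side");P=cloud(p);q=P[(p["color"].max(2)<60)&(p["range_z"]>0)]
m=(np.abs(q[:,0]-.466)<.05)&(np.abs(q[:,1]+.28)<.05)&(q[:,2]>.065)&(q[:,2]<.1)
print("bar",m.sum(),q[m].mean(0),q[m][:,2].max())
E
```

```text
10.35 [-2.820e+01 -9.300e+00 -1.620e+01  8.290e+01 -1.000e-01  1.063e+02] [ 0.3989 -0.2143  0.1183] [179.8   0.   45.5]
wrist yellow_chart_foot 0.92 [472. 222.] [ 0.467 -0.278  0.08 ] [ 0.4708 -0.3054  0.036 ]
wrist yellow_chart_grip 0.97 [318. 206.] [ 0.401 -0.213  0.05 ] [ 0.3972 -0.2163  0.034 ]
wrist yellow_chart_leg_pin 0.68 [351. 192.] [ 0.42  -0.23   0.018] [ 0.4197 -0.2313  0.014 ]
wrist yellow_chart_leg_pin 0.56 [319. 204.] [ 0.402 -0.213  0.047] [ 0.3949 -0.22    0.014 ]
wrist 4687 ((0.44231921434402466, -0.2558838725090027), (0.09885839372873306, 0.10866960883140564), 45.848388671875)
tabtop 531 [ 0.40142303 -0.21378877  0.04813457] ((0.40066543221473694, -0.214291512966156), (0.029093611985445023, 0.009124450385570526), 45.764827728271484)
side yellow_chart_foot 0.88 [382. 233.] [ 0.569 -0.514  0.036] [ 0.5696 -0.5139  0.036 ]
side yellow_chart_foot 0.83 [269. 219.] [ 0.53  -0.256 -0.002] [ 0.5022 -0.2733  0.036 ]
side yellow_chart_grip 0.57 [428. 230.] [ 0.641 -0.599  0.01 ] [ 0.6204 -0.6005  0.034 ]
side yellow_chart_grip 0.54 [224. 244.] [ 0.394 -0.225  0.044] [ 0.4    -0.2198  0.034 ]
side yellow_chart_leg_pin 0.77 [422. 233.] [ 0.623 -0.59   0.016] [ 0.6243 -0.5897  0.014 ]
side yellow_chart_leg_pin 0.62 [234. 246.] [ 0.418 -0.229  0.013] [ 0.4177 -0.229   0.014 ]
side 532 ((0.4401707053184509, -0.25590839982032776), (0.10000784695148468, 0.10856371372938156), 45.38327407836914)
tabtop 40 [ 0.39788827 -0.21518184  0.04694042] ((0.3981993496417999, -0.21482445299625397), (0.027444258332252502, 0.008034221827983856), 42.42621994018555)
0.02990755658569459
bar 66 [ 0.46389277 -0.28208694  0.07729682] 0.08086317365609375
```

View pics/c5.png

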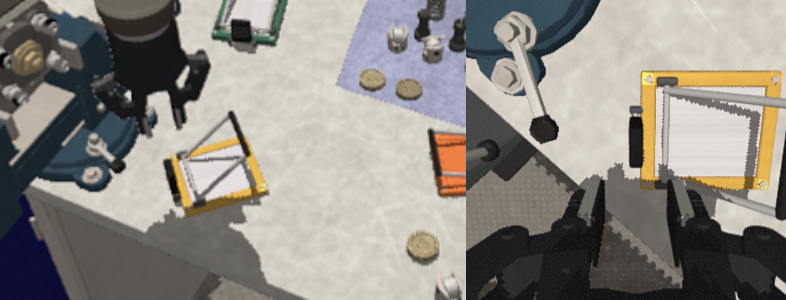

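The leg stays open with its bar top at 81 mm. The tab at crop (635,137) sits between the fingers' columns. Before going down I'm checking the vice and pump clearance around the hand.

```bash
python3 - <<'E'
from h import *
p=bot.camera("wrist");P=cloud(p);r=p["range_z"]; ok=r>0; k=np.ones((3,3)); ok&=(cv2.dilate(r,k)-cv2.erode(r,k))<.02
ok[225:]=False
q=P[ok]-[.400,-.2148,0]
u=q[:,:2]@[-.707,.707]; w=q[:,:2]@[.707,.707]
for lo,hi in [(.015,.04),(.04,.07),(.07,.12),(.12,.2),(.2,.5)]:
    m=(q[:,2]>lo)&(q[:,2]<hi)&(u>.012)
    c=np.maximum(np.abs(u[m]),np.abs(w[m]))
    if m.any():
        i=np.argsort(c)[5]; print(lo,hi,m.sum(),"nearest square dist",c[i],"u,w",u[m][i],w[m][i],"z",q[m][i,2])
E
```

```text
0.015 0.04 12416 nearest square dist 0.06751502015076584 u,w 0.06659259016177098 0.06751502015076584 z 0.016731930343392487
0.04 0.07 9102 nearest square dist 0.05124184984380735 u,w 0.05124184984380735 0.015823080103356816 z 0.06063083588406179
0.07 0.12 12708 nearest square dist 0.10169697628019861 u,w 0.0706453351491983 0.10169697628019861 z 0.11922455696389675
0.12 0.2 4326 nearest square dist 0.0834488740824902 u,w 0.07274217623299449 0.0834488740824902 z 0.17997697962669967
```

Call:
{"method": "play_rows", "body": {
  "targets": [
    {"grip":178,"linear":[0.1,0,-2],"delta_rot":[0,0,0]},
    {"grip":178,"linear":[0.1,0,-4.5],"delta_rot":[0,0,0]},
    {"grip":178,"linear":[0.1,0,-6.5],"delta_rot":[0,0,0]},
    {"grip":178,"linear":[0.1,0,-8.2],"delta_rot":[0,0,0]},
    {"grip":178,"linear":[0.1,0,-9.3],"delta_rot":[0,0,0]},
    {"grip":178,"linear":[0.1,0,-9.7],"delta_rot":[0,0,0]},
    {"grip":178,"linear":[0.1,0,-9.7],"delta_rot":[0,0,0]}
  ]
}}

```text
time: 11.75
ee_pos: [0.4013, -0.2153, 0.0236]
tcp_rot: [179.7, -0.0, 45.5]
wrist_force: [-0.1, 0.3, 1.0]
opening: 0.0253
grasp_force: 0.0
```

Call:
{"method": "play_rows", "body": {
  "force": 40,
  "targets": [
    {"grip":178,"linear":[0,0,-0.3],"delta_rot":[0,0,0]},
    {"grip":200,"linear":[0,0,-0.3],"delta_rot":[0,0,0]},
    {"grip":220,"linear":[0,0,-0.3],"delta_rot":[0,0,0]},
    {"grip":255,"linear":[0,0,-0.3],"delta_rot":[0,0,0]},
    {"grip":255,"linear":[0,0,-0.3],"delta_rot":[0,0,0]},
    {"grip":255,"linear":[0,0,-0.3],"delta_rot":[0,0,0]}
  ]
}}

```text
time: 12.35
ee_pos: [0.4016, -0.2155, 0.0211]
tcp_rot: [179.7, -0.0, 45.5]
wrist_force: [-1.5, 1.7, 4.7]
opening: 0.0094
grasp_force: 43.0
```

Call:
{"method": "play_rows", "body": {
  "targets": [
    {"grip":255,"linear":[0.04,-0.04,0.75],"delta_rot":[0,0,0]},
    {"grip":255,"linear":[0.13,-0.13,1.6],"delta_rot":[0,0,0]},
    {"grip":255,"linear":[0.23,-0.23,2.4],"delta_rot":[0,0,0]},
    {"grip":255,"linear":[0.39,-0.39,3.15],"delta_rot":[0,0,0]},
    {"grip":255,"linear":[0.78,-0.78,4.55],"delta_rot":[0,0,0]},
    {"grip":255,"linear":[1.3,-1.3,5.9],"delta_rot":[0,0,0]},
    {"grip":255,"linear":[1.94,-1.94,7.1],"delta_rot":[0,0,0]},
    {"grip":255,"linear":[2.68,-2.68,8.2],"delta_rot":[0,0,0]},
    {"grip":255,"linear":[2.68,-2.68,8.2],"delta_rot":[0,0,0]},
    {"grip":255,"linear":[2.68,-2.68,8.2],"delta_rot":[0,0,0]}
  ]
}}

```text
time: 13.35
ee_pos: [0.428, -0.2419, 0.1028]
tcp_rot: [179.7, -0.0, 45.5]
wrist_force: [-2.0, 3.7, 2.0]
opening: 0.0086
grasp_force: 42.8
```

```bash
python3 - <<'E'
from h import *
p=bot.camera("side");save(p,"side6")
a=cv2.imread('pics/side6.png')[140:320,120:400]; cv2.imwrite('pics/c6.png',cv2.resize(a,None,fx=2.5,fy=2.5))
E
```

```text
(no output)
```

View pics/c6.png

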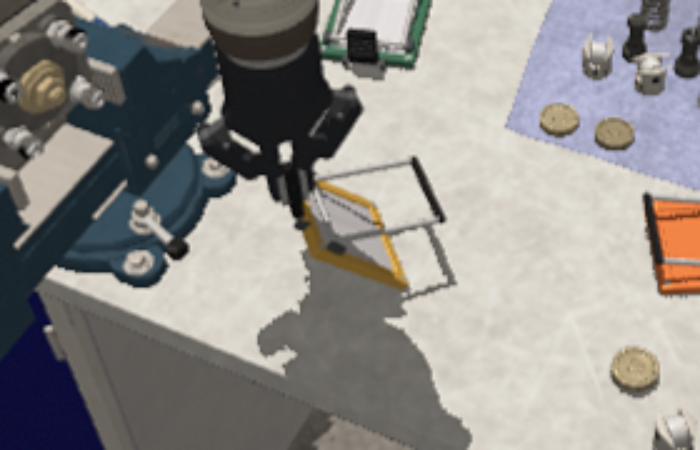

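The chart hangs at about 45° on its bottom edge (crop (405,285)), the leg still fully open. I'm continuing the arc.

Call:
{"method": "play_rows", "body": {
  "targets": [
    {"grip":255,"linear":[0.84,-0.84,0.9],"delta_rot":[0,0,0]},
    {"grip":255,"linear":[1.75,-1.75,1.7],"delta_rot":[0,0,0]},
    {"grip":255,"linear":[2.73,-2.73,2.3],"delta_rot":[0,0,0]},
    {"grip":255,"linear":[3.75,-3.75,2.7],"delta_rot":[0,0,0]},
    {"grip":255,"linear":[4.81,-4.81,2.9],"delta_rot":[0,0,0]},
    {"grip":255,"linear":[5.88,-5.88,2.9],"delta_rot":[0,0,0]},
    {"grip":255,"linear":[6.87,-6.87,2.75],"delta_rot":[0,0,0]},
    {"grip":255,"linear":[6.87,-6.87,2.75],"delta_rot":[0,0,0]},
    {"grip":255,"linear":[6.87,-6.87,2.75],"delta_rot":[0,0,0]}
  ]
}}

```text
time: 14.3
ee_pos: [0.4962, -0.3103, 0.1292]
tcp_rot: [179.8, -0.0, 45.5]
wrist_force: [0.4, -0.1, -3.0]
opening: 0.0091
grasp_force: 41.9
```

```bash
cat > st.py <<'E'
from h import *
import sys
n=sys.argv[1]
o=bot.get_obs(); e=o["ee_pos"]; print(o["time"],np.round(e,4),np.round(o["wrist_force"],1))
for c in ["side","scene"]:
    p=bot.camera(c);save(p,c+n);P=cloud(p)
    for t in ["yellow_chart_foot","yellow_chart_bottom","yellow_chart_leg_pin","yellow_chart_grip"]:
        for r in bot.pinpoint(p,t)[:2]:
            u,v=r["pixel"]; print(c,t,round(r["conf"],2),np.round([u,v]),np.round(deproj(p,u,v),3))
    ok=p["range_z"]>0
    bl=ok&(p["color"].max(2)<60); q=P[bl]
    m=(np.abs(q[:,0]-e[0]-.05)<.06)&(np.abs(q[:,1]-e[1]+.05)<.06)&(q[:,2]<.05)
    if m.sum()>5: print("bar",m.sum(),q[m].mean(0),q[m].min(0),q[m].max(0))
    hsv=cv2.cvtColor(p["color"],cv2.COLOR_RGB2HSV)
    y=ok&(hsv[...,0]>18)&(hsv[...,0]<32)&(hsv[...,1]>140)&(hsv[...,2]>90); q=P[y]
    q=q[(np.abs(q[:,0]-e[0])<.1)&(np.abs(q[:,1]-e[1])<.1)&(q[:,2]<.14)]
    if len(q)>10:
        d=(q[:,:2]-e[:2])@[-.7071,.7071]; k=np.polyfit(q[:,2],d,1); print("yellow",len(q),"lean deg",np.degrees(np.arctan(-k[0])),"zmin",np.percentile(q[:,2],2),"zmax",q[:,2].max())
a=cv2.imread(f'pics/side{n}.png')[140:320,120:400]; cv2.imwrite(f'pics/c{n}.png',cv2.resize(a,None,fx=2.5,fy=2.5))
E
python3 st.py 7
```

```text
14.3 [ 0.4962 -0.3103  0.1292] [ 0.4 -0.1 -3. ]
side yellow_chart_foot 0.72 [307. 228.] [ 0.529 -0.352  0.016]
side yellow_chart_foot 0.7 [381. 233.] [ 0.567 -0.511  0.035]
side yellow_chart_bottom 0.75 [380. 236.] [ 0.587 -0.506  0.001]
side yellow_chart_bottom 0.59 [278. 240.] [ 0.473 -0.31   0.012]
side yellow_chart_leg_pin 0.79 [420. 233.] [ 0.623 -0.587  0.014]
side yellow_chart_leg_pin 0.6 [284. 209.] [ 0.479 -0.325  0.115]
side yellow_chart_grip 0.68 [283. 191.] [ 0.491 -0.319  0.155]
side yellow_chart_grip 0.62 [432. 231.] [ 0.618 -0.611  0.037]
bar 54 [ 0.5355817  -0.34761185  0.01209304] [ 0.50499749 -0.37690285 -0.0045791 ] [ 0.558549   -0.324589    0.01823495]
yellow 353 lean deg 8.307123953418827 zmin 0.005351208354406469 zmax 0.11377197073303846
scene yellow_chart_foot 0.55 [341. 244.] [ 0.575 -0.512  0.036]
scene yellow_chart_foot 0.49 [294. 215.] [ 0.542 -0.315 -0.001]
scene yellow_chart_bottom 0.6 [341. 249.] [ 0.589 -0.486 -0.001]
scene yellow_chart_bottom 0.58 [273. 213.] [ 0.489 -0.304  0.011]
scene yellow_chart_leg_pin 0.83 [277. 188.] [ 0.495 -0.317  0.092]
scene yellow_chart_leg_pin 0.65 [375. 265.] [ 0.623 -0.586  0.015]
scene yellow_chart_grip 0.58 [387. 265.] [ 0.635 -0.614  0.033]
scene yellow_chart_grip 0.49 [279. 167.] [ 0.5   -0.323  0.153]
yellow 111 lean deg 7.896954631555645 zmin 0.010677108546304992 zmax 0.13946506666039726
```

View pics/c7.png

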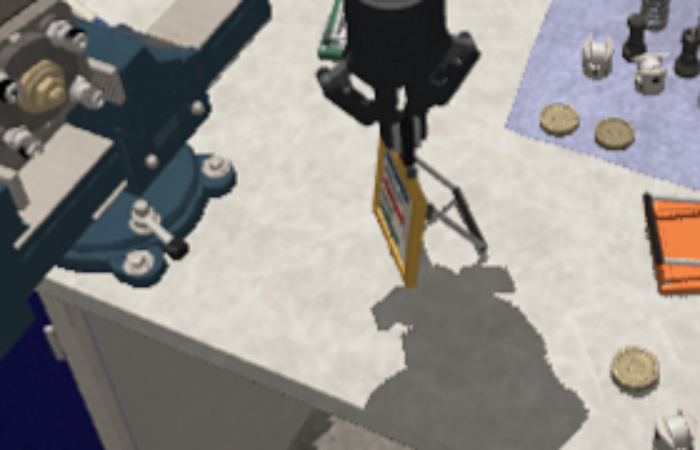

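The chart is near upright, leaning about 8° with its bottom edge on the worktop at crop (412,285). The foot is still slightly up.

Call:
{"method": "play_rows", "body": {
  "targets": [
    {"grip":255,"linear":[0.3,-0.3,-0.05],"delta_rot":[0,0,0]},
    {"grip":255,"linear":[0.6,-0.6,-0.12],"delta_rot":[0,0,0]},
    {"grip":255,"linear":[0.9,-0.9,-0.22],"delta_rot":[0,0,0]},
    {"grip":255,"linear":[0.9,-0.9,-0.25],"delta_rot":[0,0,0]},
    {"grip":255,"linear":[0.9,-0.9,-0.25],"delta_rot":[0,0,0]}
  ]
}}

```text
time: 15.3
ee_pos: [0.5063, -0.3202, 0.1281]
tcp_rot: [179.6, -0.0, 45.5]
wrist_force: [0.5, -0.0, 2.1]
opening: 0.0094
grasp_force: 42.6
```

```bash
python3 st.py 8|egrep "^[0-9]|yellow [0-9]|bar|foot|bottom"
```

```text
15.3 [ 0.5063 -0.3202  0.1281] [ 0.5 -0.   2.1]
side yellow_chart_foot 0.95 [382. 234.] [ 0.565 -0.515  0.038]
side yellow_chart_foot 0.58 [312. 227.] [ 0.541 -0.361  0.011]
side yellow_chart_bottom 0.86 [280. 239.] [ 0.487 -0.305 -0.002]
side yellow_chart_bottom 0.77 [378. 238.] [ 0.58  -0.504  0.   ]
bar 53 [ 0.54332808 -0.3545297   0.00932474] [ 0.51350782 -0.38532485 -0.00289247] [ 0.56656377 -0.33216354  0.0266599 ]
yellow 381 lean deg 10.257369777118356 zmin 0.003955041030541806 zmax 0.11157442203493617
scene yellow_chart_foot 0.76 [301. 221.] [ 0.54  -0.364  0.011]
scene yellow_chart_bottom 0.74 [280. 188.] [ 0.501 -0.322  0.092]
scene yellow_chart_bottom 0.7 [278. 216.] [ 0.503 -0.301 -0.003]
yellow 97 lean deg 10.032497912851445 zmin 0.011700133064825096 zmax 0.13803585610086844
```

Call:
{"method": "play_rows", "body": {
  "targets": [
    {"grip":255,"linear":[0.2,-0.2,-0.1],"delta_rot":[0,0,0]},
    {"grip":255,"linear":[0.4,-0.4,-0.2],"delta_rot":[0,0,0]},
    {"grip":255,"linear":[0.4,-0.4,-0.2],"delta_rot":[0,0,0]},
    {"grip":255,"linear":[0.4,-0.4,-0.2],"delta_rot":[0,0,0]}
  ]
}}

```text
time: 16.2
ee_pos: [0.5107, -0.3245, 0.1269]
tcp_rot: [179.5, -0.1, 45.5]
wrist_force: [1.2, -2.0, 9.2]
opening: 0.0094
grasp_force: 43.8
```

```bash
python3 st.py 9|egrep "^[0-9]|yellow [0-9]|bar|foot|bottom"
```

```text
16.2 [ 0.5107 -0.3245  0.1269] [ 1.2 -2.   9.2]
side yellow_chart_foot 0.71 [313. 226.] [ 0.547 -0.36   0.004]
side yellow_chart_foot 0.59 [381. 234.] [ 0.567 -0.512  0.034]
side yellow_chart_bottom 0.79 [380. 236.] [ 0.587 -0.505  0.   ]
side yellow_chart_bottom 0.6 [284. 238.] [ 0.482 -0.319  0.014]
bar 49 [ 0.54588818 -0.35222923  0.0067929 ] [ 0.51513205 -0.38582217  0.00105863] [ 0.56630349 -0.32989419  0.01159143]
yellow 409 lean deg 13.43488442664278 zmin 0.0036999098084712044 zmax 0.11305257599454177
scene yellow_chart_foot 0.71 [341. 241.] [ 0.602 -0.464  0.002]
scene yellow_chart_foot 0.59 [298. 221.] [ 0.541 -0.344 -0.   ]
scene yellow_chart_bottom 0.89 [339. 252.] [ 0.578 -0.499  0.001]
scene yellow_chart_bottom 0.57 [276. 218.] [ 0.494 -0.31  -0.002]
yellow 99 lean deg 13.293907213950357 zmin 0.011106342358911623 zmax 0.13906652030048572
```

View pics/c9.png

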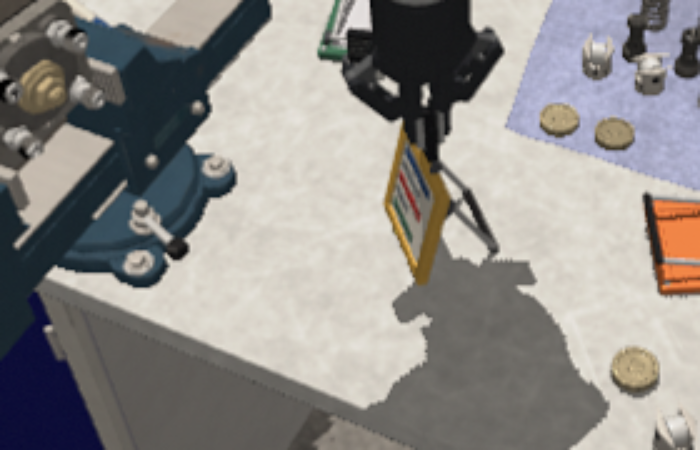

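Lean is 13.4°, with bar and bottom edge both down and a few newtons of load on them. I'll ease off, open slowly and rise.

Call:
{"method": "play_rows", "body": {
  "targets": [
    {"grip":255,"linear":[0,0,0.1],"delta_rot":[0,0,0]},
    {"grip":255,"linear":[0,0,0.1],"delta_rot":[0,0,0]},
    {"grip":215,"linear":[0,0,0.1],"delta_rot":[0,0,0]},
    {"grip":190,"linear":[0,0,0.1],"delta_rot":[0,0,0]},
    {"grip":150,"linear":[0,0,0.1],"delta_rot":[0,0,0]},
    {"grip":80,"linear":[0,0,0.1],"delta_rot":[0,0,0]},
    {"grip":0,"linear":[0,0,0.1],"delta_rot":[0,0,0]},
    {"grip":0,"linear":[0,0,0.1],"delta_rot":[0,0,0]},
    {"grip":0,"linear":[0,0,0.1],"delta_rot":[0,0,0]}
  ]
}}

```text
time: 17.6
ee_pos: [0.5099, -0.3238, 0.1267]
tcp_rot: [179.7, -0.0, 45.5]
wrist_force: [0.1, 0.1, 0.4]
opening: 0.0853
grasp_force: 0.0
```

Call:
{"method": "play_rows", "body": {
  "targets": [
    {"grip":0,"linear":[0,0,0.5],"delta_rot":[0,0,0]},
    {"grip":0,"linear":[0,0,1.5],"delta_rot":[0,0,0]},
    {"grip":0,"linear":[0,0,3],"delta_rot":[0,0,0]},
    {"grip":0,"linear":[0,0,5],"delta_rot":[0,0,0]},
    {"grip":0,"linear":[0,0,8],"delta_rot":[0,0,0]},
    {"grip":0,"linear":[0,0,12],"delta_rot":[0,0,0]},
    {"grip":0,"linear":[0,0,12],"delta_rot":[0,0,0]},
    {"grip":0,"linear":[0,0,12],"delta_rot":[0,0,0]},
    {"grip":0,"linear":[0,0,12],"delta_rot":[0,0,0]}
  ]
}}

```text
time: 18.5
ee_pos: [0.5098, -0.3238, 0.2465]
tcp_rot: [179.7, -0.0, 45.5]
wrist_force: [-0.4, 0.2, 0.1]
opening: 0.0855
grasp_force: 0.0
```

```bash
python3 st.py 10|egrep "^[0-9]|yellow [0-9]|bar|foot|bottom"
```

```text
18.5 [ 0.5098 -0.3238  0.2465] [-0.4  0.2  0.1]
side yellow_chart_foot 0.93 [382. 231.] [ 0.571 -0.512  0.038]
side yellow_chart_foot 0.62 [315. 228.] [ 0.546 -0.364  0.   ]
side yellow_chart_bottom 0.82 [380. 233.] [ 0.571 -0.509  0.031]
side yellow_chart_bottom 0.63 [283. 239.] [ 0.478 -0.318  0.016]
bar 46 [ 0.54708571 -0.35125832  0.00608181] [ 0.51423967 -0.3851743  -0.00108778] [ 0.56595855 -0.32981409  0.0115537 ]
yellow 470 lean deg 13.66547067682727 zmin 0.00325381792846517 zmax 0.11041400034069093
scene yellow_chart_foot 0.67 [343. 243.] [ 0.584 -0.506  0.03 ]
scene yellow_chart_foot 0.59 [298. 220.] [ 0.539 -0.344  0.001]
scene yellow_chart_bottom 0.92 [276. 216.] [ 0.493 -0.316  0.01 ]
scene yellow_chart_bottom 0.69 [340. 251.] [ 0.584 -0.495  0.   ]
yellow 104 lean deg 12.85102997257145 zmin 0.012927103030892416 zmax 0.11791191928663036
```

View pics/c10.png

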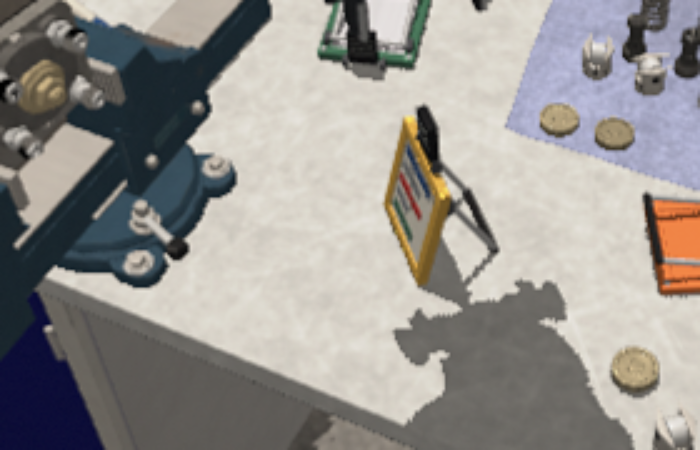

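The chart stands free on its bottom edge (crop (425,285)) and its open leg (foot at (495,248)). The tab is upright and the hand is clear. Green and orange are where they were.

```bash
python3 -c "
from workcell import bot
print(bot.job_done())"
```

```text
the job is handed in; nothing more can be done
None
```

The yellow chart stands upright on its bottom edge and fully opened leg, leaning back about 13.5°, with the gripper clear of it and the green chart left where it lay; the job was handed in at about 18.6 s, and no verdict came back.

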